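# Set the air regulator and snap its test-stud cap on

## Task

Finish adjusting the air regulator on the desk: first turn its bar knob until the pointer lines up with the raised rib on the index ring around it. Then pick up the loose snap cap and press it, mouth down, onto the regulator's bare test stud until it clicks home, and keep pressing it down against the stud: the program finishes while the robot is still pushing the cap down with at least 5 N. Leave the thermometer, the roll of tape and the spring clamp where they are.

Things in the scene. Friction and masses are not known exactly. Their poses are not given: they have to be found in the camera images.
- regulator: Air regulator: an grey block, 90 (x) x 190 (y) x 40 mm high, on a dark base plate 110 x 206 mm, fixed on the desk; brass hose ports stick out 20 mm at both y ends. Origin at the centre of its underside, z up; the knob's axis is at its local (0, +55 mm), the stud's axis at its local (0, -55 mm).
- knob (a joint): Angle of the black bar knob (rad). Grows as the knob turns clockwise seen from above; at 0 the pointer is along the regulator's local -x. Stops at -1.0 and 1.3. It turns with 0.05 N m of friction and stays where it is left.
- knob_grip (a point): Point on the knob's vertical axis at grip height, 11 mm below the top of the knob's bar. The bar is 44 mm long, 14 mm thick and stands 28 mm up from a disc of 48 mm diameter; take it across its thickness. The bar lies along the line from this point to pointer_tip; its x axis lies along the bar, away from the pointer.
- pointer_tip (a point): Tip of the small steel pointer on the knob's disc, 30 mm from the knob's axis, at one end of the bar; it turns with the knob.
- index_mark (a point): Where the pointer's tip is when the knob is set right: 30 mm from the knob's axis, 2 mm inside the one raised aluminium rib (9 x 5 mm, 10 mm above the block) of the dark steel index ring (82 mm diameter, 4 mm high) that lies fixed on the block round the knob.
- stud_seat (a point): Centre of the stud's seat: the top face of the round aluminium flange (43 mm diameter) on the stud's axis, 16 mm above the block; z up. The bare steel stud, 19 mm diameter with a tapered nose of 12 mm, stands 16 mm up from it and carries four spring balls that stick out to 25 mm diameter, 8.4 mm above the seat.
- stud_tip (a point): Top of the stud, 16 mm above the seat. Pushed over it, the cap's lip meets the balls with the cap's rim about 13 mm above the seat; the push needed rises to about 10 N (rim 9 to 10 mm up), then drops suddenly and turns into a pull toward the seat as the balls jump over the lip (the click, rim about 6 mm up). Home, the rim rests on the seat and the balls no longer touch the lip.
- snap_cap: Loose grey snap cap, standing mouth down on the desk: ribbed cylinder 32 mm diameter, 36 mm high in all, with a flared skirt of 40 mm diameter on its lowest 7 mm; 30 g. Origin at the centre of its lower rim (the mouth), z up. Bore 27 mm wide and 18 mm deep, with an inward lip 21 mm wide and 3 mm thick at the mouth.
- thermometer: White thermometer block, 50 x 62 x 18 mm, lying on the desk; bystander. Origin under its centre.
- masking_tape: Roll of masking tape lying flat, 94 mm diameter, 25 mm high; bystander. Origin under its centre.
- spring_clamp: Black spring clamp lying on the desk, 44 x 112 x 20 mm; bystander. Origin under its centre.
Things that resemble listed ones, but are neither listed nor needed, are in the scene too. Of the things that look like the snap_cap, the largest one is meant.

How it is judged:
On the way, in this order (a step that is already met when the one before it is completed fails the run):
1. the knob's pointer is lined up with the rib on the index ring (distance between pointer_tip and index_mark below 0.0035 m), for 0.3 s.
2. the cap has clicked home on the stud (horizontal distance between snap_cap and stud_seat below 0.003 m and z of snap_cap in the frame of stud_seat between -0.002 and 0.002 m and angle between snap_cap's own z axis and vertical below 0.1 rad), for 0.2 s.
At the end, for the whole second after the job is handed in: The pointer's tip is within 3.5 mm (about 7 degrees) of the index mark; the cap is upright (within 0.1 rad) on the stud, its centre within 3 mm and its rim within 2 mm of the seat; the robot is still pressing it onto the stud with at least 3.5 N (all of step 2 and distance between pointer_tip and index_mark below 0.0035 m and contact force between snap_cap and regulator above 3.5 N and contact force between any of the fingers, the arm and snap_cap above 2 N); the arm keeps its last pose, push and grip.
It fails at once if the thermometer was pushed more than 25 mm from its place (distance of thermometer from where it was at the start of the episode above 0.025 m).
It fails at once if the roll of tape was pushed more than 25 mm from its place (distance of masking_tape from where it was at the start of the episode above 0.025 m).
It fails at once if the spring clamp was pushed more than 25 mm from its place (distance of spring_clamp from where it was at the start of the episode above 0.025 m).
It also fails if it takes over 61 s, if anything falls off the work surface, if the arm or the gripper's body presses on something with over 40 N, if the wrist force passes 120 N, or if a joint passes its speed limit or range.

## Robot

A 6-joint arm with a two-finger parallel gripper is mounted at the origin on a cart in front of the work surface, level with it; the furniture and walls round the work are solid. World frame = base frame: x ahead of the robot, y to its left, z up, the work surface at z = 0. Lengths are in m, angles in rad, forces in N, time in s.
With the tool pointing down it reaches from about 0.3 to 0.95 m from the base axis. Payload 3.1 kg.
Tool frame: the origin (TCP) lies at the very end of the fingers, on their centre line; the grasp point (between the pads) lies 19 mm behind it; z points along the fingers, y is the line along which they close (so a half turn about z gives the same grasp; the last joint's range is limited). The gripper opens to 85 mm and grips with 20 to 120 N. Pads are 22 mm wide; open, the fingers measure 114 mm over their backs; the gripper's body (76 mm by 85 mm) begins 54 mm behind the grasp point. The pads swing forward as they close: fully open they stand 13 mm farther back than shut.
Start: joints at [1.119, 0.308, 1.634, -0, 1.2, -0.07], TCP at [0.233, 0.58, 0.211] pointing down, gripper open.
Joint ranges: [-3.06, 3.06], [-0.79, 1.96], [0.05, 2.63], [-1.19, 4.34], [0.05, 2.64], [-2.94, 2.94]. Speed limits (rad/s): [2.79, 2.79, 3.14, 3.14, 3.14, 3.14].

## Interface

Orientations are given as a rotation vector (axis times angle).
In Python, from workcell import r gives the robot as it stands.
- The arm moves only by the tool move_arm, never from a script. Its argument "rows" is a list of rows, each an object with "grip": the finger opening in mm, from 0 to 85.4; "translation": the shift along the tool's x, y, z in mm, a list of three; "turn": the turn, a rotation vector about the tool's x, y, z in degrees, a list of three. A call has exactly 8 rows; each row shifts and turns the commanded pose from where the row before left it, along the tool's axes as they then stand; what a row does not reach is not made up. A row lasts 1/10 s, in which the tool goes at most 50 mm and 8.59 degrees, less where a joint would pass 70% of its speed; a pose out of reach is approached as far as the arm can. A call with a gripper value outside its range is refused whole. The fingers move at their own pace and stop on an object; "grip_force" is the grip in N (left out, the last holds). Time passes only in rows, so rows that do not move let the fingers close, or fill a call up. It gives the time, the measured TCP pose, the force, the opening and the grip force at its end, in the units of the state.
- r.read_state(): the state, without advancing time (a new reading comes with each control period).
- r.capture(name): name is "side" or "top" or "wrist"; returns (picture, depth): 420x560x3 uint8, blue, green, red; 420x560 float32, m along the optical axis (not along the pixel's ray), 0 where there is no reading.
- r.camera_info(name): a dict with "camera_matrix" (3x3 intrinsics, pixels), "R" (3x3) and "t" (3): a world point X has camera coordinates R X + t. Camera axes: x right, y down, z forward; pixel columns grow to the right and rows downward; lengths in m; the calibration is good to about 2 mm. The wrist camera is an equidistant fisheye: a pixel r from the principal point sees the ray r / f radians off the axis. A picture is of the moment at which its call begins: read the wrist's pose just before it. camera_info takes no time and is no camera call; for the wrist camera it gives the pose at the moment of the call.
- r.finish_job(): hands the job in; it is judged then, once.
The state is a dict: "clock": time; "qpos": joint angles; "qvel": joint speeds; "effort": joint torques, N m; "position": TCP position; "tcp_rot": TCP orientation; "ft_force": force on the tool from outside, world axes, zero at the start; "moment": the same for the moment, N m; "width": finger opening in m; "gripper_force": force on a finger pad.
Only numpy, scipy, OpenCV 4.12 (cv2) and the standard library are available. Lean on these libraries where they do the work, as an engineer would, in place of code of your own. Each camera call takes 0.05 s, during which the arm holds its last target. There are 200 camera calls.

## Working session

There is one attempt and no reset: what is moved stays moved. The work goes in short steps, Python scripts to look and compute and a tool call to move; the robot and the scene stay as the last step left them, time stands still between calls to the robot, and variables do not carry over. Pictures are saved under pics/ and viewed, at most 10 in all, crops included, and the job is handed in when it is done.

Besides the shell and the picture viewer there is one more tool, called after "Call:" as name(argument=value, ...) on one line, values as JSON. move_arm: Moves the arm, as the interface text tells. Its arguments: {"type":"object","properties":{"rows":{"type":"array"},"grip_force":{"type":"number"}},"required":["rows"]}

```bash
mkdir -p pics; python3 - <<'E'
from workcell import r
import cv2,numpy as np
s=r.read_state();print({k:np.round(v,3).tolist() for k,v in s.items()})
for n in("top","side"):
    p,d=r.capture(n);cv2.imwrite(f"pics/{n}0.png",p);np.savez(f"{n}0.npz",p=p,d=d,**r.camera_info(n));print(n,r.camera_info(n))
E
```

```text
{'clock': 0.0, 'qpos': [1.119, 0.309, 1.635, -0.0, 1.2, -0.07], 'qvel': [-0.001, 0.001, 0.0, -0.001, -0.002, -0.002], 'effort': [0.001, -41.525, -27.667, -0.0, 0.01, 0.0], 'position': [0.233, 0.579, 0.209], 'tcp_rot': [-0.596, -3.084, 0.004], 'ft_force': [-0.18, -0.146, 0.59], 'moment': [-0.005, -0.083, 0.034], 'gripper_force': 0.0, 'width': 0.085}
top {'camera_matrix': array([[468.00486083,   0.        , 280.05352372],
       [  0.        , 468.00486083, 208.83258511],
       [  0.        ,   0.        ,   1.        ]]), 'R': array([[-0.01877361, -0.99930032, -0.03234829],
       [-0.9976696 ,  0.02084604, -0.06496778],
       [ 0.06559665,  0.03105323, -0.99736291]]), 't': array([0.11641807, 0.60095527, 1.07002565])}
side {'camera_matrix': array([[534.03753234,   0.        , 272.59263932],
       [  0.        , 534.03753234, 202.12035978],
       [  0.        ,   0.        ,   1.        ]]), 'R': array([[-0.88921564, -0.45723985, -0.01507508],
       [-0.19978691,  0.41775668, -0.88632079],
       [ 0.4115589 , -0.78511851, -0.46282631]]), 't': array([0.57867323, 0.13830387, 1.30809588])}
```

View pics/top0.png

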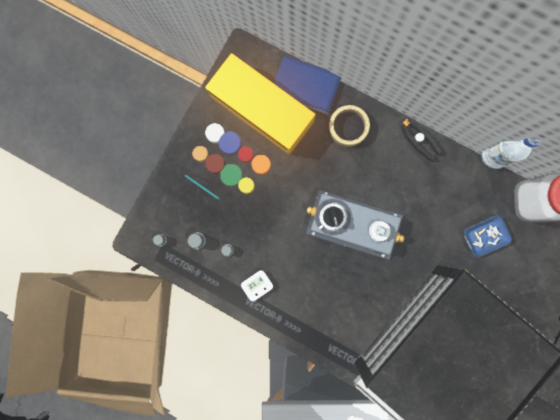

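View pics/side0.png

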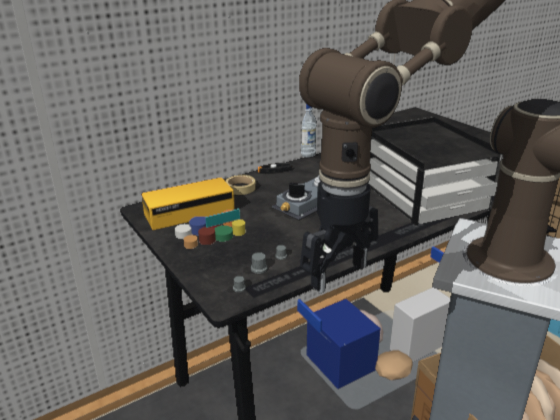

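The top view shows the knob at about (333,215), the stud at (381,231), and three caps at (160,240), (197,240) and (227,250). The middle one is the largest. The side view confirms that the caps are near the table's front edge.

```bash
cat > h.py <<'E'
import numpy as np,cv2
def load(n): return np.load(n+".npz")
def atz(c,u,v,z):
    K,R,t=c["camera_matrix"],c["R"],c["t"]
    C=-R.T@t; d=R.T@np.linalg.inv(K)@np.array([u,v,1.]); return C+d*(z-C[2])/d[2]
def cloud(c):
    K,R,t=c["camera_matrix"],c["R"],c["t"];d=c["d"]
    v,u=np.mgrid[:d.shape[0],:d.shape[1]]
    P=np.stack([(u-K[0,2])/K[0,0]*d,(v-K[1,2])/K[1,1]*d,d],-1)
    return (P-t)@R
E
python3 - <<'E'
from h import *
c=load("top0");W=cloud(c);p=c["p"]
a=cv2.resize(p[180:270,295:415],None,fx=6.6,fy=6.6,interpolation=cv2.INTER_CUBIC)
cv2.imwrite("pics/reg.png",a)
for n,(u0,u1,v0,v1) in dict(c1=(148,172,228,254),c2=(184,212,226,256),c3=(216,238,238,262)).items():
    w=W[v0:v1,u0:u1].reshape(-1,3);z=w[:,2]
    hi=np.percentile(z,99);top=w[z>hi-.006];m=w[z>.012]
    print(n,"z",np.percentile(z,[5,50,99]).round(4),"top",top.mean(0).round(4),len(top),np.ptp(top,0).round(3))
reg=W[190:262,305:405].reshape(-1,3);print(np.percentile(reg[:,2],[5,25,50,75,90,99]).round(3))
m=(abs(W[...,2]-.042)<.005);m[:188]=0;m[262:]=0;m[:,:303]=0;m[:,405:]=0
pts=W[m][:,:2].astype(np.float32);print(cv2.minAreaRect(pts))
for n,(u0,u1,v0,v1) in dict(knob=(318,350,198,232),stud=(366,396,216,246)).items():
    w=W[v0:v1,u0:u1].reshape(-1,3);z=w[:,2];hi=np.percentile(z,99)
    t=w[z>hi-.006];print(n,hi,t.mean(0).round(4),len(t),cv2.minAreaRect(t[:,:2].astype(np.float32)))
for n,(u,v) in dict(cap=(197,240),therm=(257,285),tape=(350,125),clamp=(422,140)).items(): print(n,W[v,u].round(3))
E
```

```text
c1 z [-0.0044 -0.0004  0.0284] top [0.5373 0.3729 0.0832] 75 [0.021 0.33  1.088]
c2 z [-0.004   0.0002  0.0386] top [0.5344 0.2941 0.074 ] 140 [0.032 0.247 1.077]
c3 z [-0.0042 -0.0002  0.0282] top [0.5102 0.2305 0.0257] 75 [0.021 0.022 0.006]
[-0.003 -0.     0.007  0.04   0.047  0.079]
((0.5653234720230103, -0.06815741211175919), (0.1898687183856964, 0.0895053967833519), 71.51426696777344)
knob 0.08163026562107735 [ 0.5785 -0.0103  0.1515] 113 ((0.5544662475585938, 0.015472456812858582), (0.03928127884864807, 0.11271864175796509), 41.791961669921875)
stud 0.07383085430923987 [ 0.5461 -0.1012  0.1746] 60 ((0.5447607040405273, -0.029567711055278778), (0.020452627912163734, 0.20099514722824097), 1.7040539979934692)
cap [0.534 0.297 0.034]
therm [0.428 0.161 0.018]
tape [ 0.802 -0.066 -0.001]
clamp [ 0.761 -0.235  0.001]
```

View pics/reg.png

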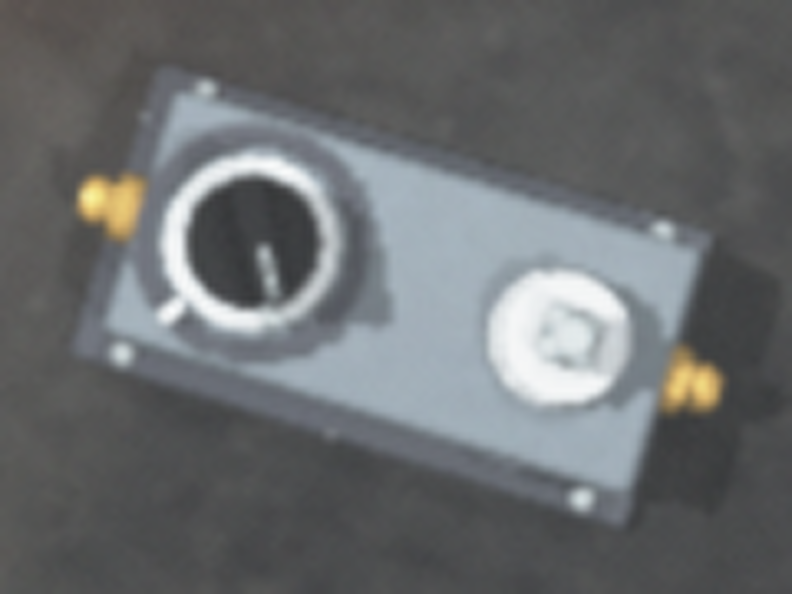

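The crop shows the knob centre near (255,240). The pointer line runs down to (272,300), the rib is at (172,312), and the stud tip is at (572,335).

```bash
python3 - <<'E'
from h import *
from workcell import r
from scipy.spatial.transform import Rotation as Ro
c=load("top0");W=cloud(c)
C=lambda u,v:(295+(u+.5)/6.6-.5,180+(v+.5)/6.6-.5)
yaw=np.deg2rad(71.51-90);cen=np.array([.5653,-.0682]);ly=np.array([-np.sin(yaw),np.cos(yaw)])
kn=cen+.055*ly;st=cen-.055*ly;print("knob",kn,"stud",st)
def near(c2,R,lab,zmin,zmax):
    m=(np.hypot(W[...,0]-c2[0],W[...,1]-c2[1])<R)&(W[...,2]>zmin)&(W[...,2]<zmax);w=W[m];h,e=np.histogram(w[:,2],bins=np.arange(zmin,zmax,.003));print(lab,dict((round(float(a),3),int(b)) for a,b in zip(e,h) if b>2));return w
w=near(kn,.04,"knob",.03,.12);near(st,.03,"stud",.03,.12)
b=w[(w[:,2]>.070)&(w[:,2]<.1)];print(len(b),b.mean(0),cv2.minAreaRect(b[:,:2].astype(np.float32)))
zb=np.median(b[:,2])
for q in [(263,248),(272,300)]: print("line",atz(c,*C(*q),zb))
rib=atz(c,*C(172,312),.050);print("rib",rib,np.rad2deg(np.arctan2(rib[1]-kn[1],rib[0]-kn[0])),np.hypot(*(rib[:2]-kn)))
for q,z in [((572,335),.072),((558,337),.056)]:print("stud",atz(c,*C(*q),z))
for q in (263,248),(272,300):
    a=atz(c,*C(*q),zb);print(np.rad2deg(np.arctan2(a[1]-kn[1],a[0]-kn[0])))
for n,(u0,u1,v0,v1) in dict(c1=(148,172,228,254),c2=(184,212,226,256),c3=(216,238,238,262)).items():
    w=W[v0:v1,u0:u1].reshape(-1,3);z=w[:,2];w=w[(z>.015)&(z<.05)]
    t=w[w[:,2]>np.median(w[:,2])-.004];print(n,len(t),t.mean(0),np.ptp(t,0),cv2.minEnclosingCircle(t[:,:2].astype(np.float32)))
s=r.read_state();print(Ro.from_rotvec(s["tcp_rot"]).as_matrix().round(3))
E
```

```text
knob [ 0.58274265 -0.01603915] stud [ 0.54785735 -0.12036085]
knob {0.033: 10, 0.036: 58, 0.039: 191, 0.042: 270, 0.045: 105, 0.048: 124, 0.051: 62, 0.054: 10, 0.06: 4, 0.069: 5, 0.072: 14, 0.075: 43, 0.078: 55, 0.081: 11}
stud {0.033: 7, 0.036: 64, 0.039: 106, 0.042: 36, 0.045: 28, 0.048: 22, 0.051: 54, 0.054: 107, 0.057: 41, 0.06: 5, 0.063: 9, 0.066: 24, 0.069: 35, 0.072: 9}
127 [ 0.58241055 -0.01619458  0.07762729] ((0.5827130079269409, -0.016335003077983856), (0.04332832247018814, 0.01361735537648201), 12.324460983276367)
line [ 0.57857782 -0.01658356  0.07820956]
line [ 0.56119595 -0.01911343  0.07820956]
rib [0.55857559 0.01264917 0.05      ] 130.11081751360013 0.03751088883065908
stud [ 0.54773173 -0.11907368  0.072     ]
stud [ 0.54739592 -0.11726328  0.056     ]
-172.55279625765056
-171.87985727095491
c1 81 [0.53731756 0.39010284 0.02488085] [0.02113723 0.02270255 0.00975298] ((0.536971926689148, 0.38996008038520813), 0.012073741294443607)
c2 152 [0.5343466  0.30198812 0.03516627] [0.03219208 0.03234829 0.01011778] ((0.5341832637786865, 0.30253663659095764), 0.016611525788903236)
c3 78 [0.51040058 0.23049865 0.02553817] [0.02102441 0.02160727 0.00725488] ((0.5104084014892578, 0.23058347404003143), 0.0116189643740654)
[[-0.928  0.373 -0.001]
 [ 0.373  0.928 -0.002]
 [ 0.    -0.002 -1.   ]]
```

```bash
python3 - <<'E'
from h import *
W=cloud(load("top0"))
for y in np.arange(-.5,.16,.06):
  row=[]
  for x in np.arange(.1,.8,.07):
    m=(abs(W[...,0]-x)<.035)&(abs(W[...,1]-y)<.03)
    z=W[...,2][m];row.append(round(float(np.percentile(z,95)),2) if m.sum()>5 else None)
  print(round(y,2),row)
w=W[(W[...,2]>.1)&(W[...,0]>.05)&(W[...,1]<.1)&(W[...,0]<.6)];print(cv2.minAreaRect(w[:,:2].astype(np.float32)),np.percentile(w[:,2],[50,95]))
E
```

```text
-0.5 [0.0, 0.09, 0.1, 0.09, 0.0, 0.0, 0.0, 0.13, 0.13, None]
-0.44 [0.0, 0.1, 0.18, 0.19, 0.0, 0.0, 0.01, 0.15, 0.17, 0.24]
-0.38 [None, 0.19, 0.19, 0.17, 0.19, 0.0, 0.01, 0.01, 0.11, 0.32]
-0.32 [None, 0.18, 0.17, 0.17, 0.18, 0.19, 0.01, 0.0, 0.0, 0.4]
-0.26 [None, 0.17, 0.17, 0.17, 0.17, 0.18, 0.0, 0.0, 0.0, 0.02]
-0.2 [None, 0.17, 0.17, 0.17, 0.18, 0.17, 0.0, 0.0, 0.0, 0.02]
-0.14 [0.0, 0.17, 0.17, 0.18, 0.18, 0.0, 0.07, 0.06, 0.0, 0.0]
-0.08 [0.0, 0.1, 0.17, 0.18, 0.0, 0.0, 0.05, 0.04, 0.0, 0.02]
-0.02 [0.0, 0.0, 0.0, 0.0, 0.0, 0.0, 0.04, 0.08, 0.04, 0.01]
0.04 [0.0, 0.0, 0.0, 0.0, 0.0, 0.0, 0.01, 0.04, 0.0, 0.03]
0.1 [0.0, 0.0, 0.0, 0.0, 0.0, 0.0, 1.11, 0.0, 0.0, 0.07]
0.16 [0.0, 0.0, None, 0.0, 0.02, 0.02, 0.0, 0.0, 0.03, 0.04]
((0.3673313856124878, -0.2274726927280426), (0.40416422486305237, 0.5476016998291016), 7.5761847496032715) [0.16861827 0.18831268]
```

Call:
move_arm(rows=[{"grip": 85, "translation": [-39, -30, 0], "turn": [0, 0, 0]}, {"grip": 85, "translation": [-39, -30, 0], "turn": [0, 0, 0]}, {"grip": 85, "translation": [-39, -30, 0], "turn": [0, 0, 0]}, {"grip": 85, "translation": [-39, -30, 0], "turn": [0, 0, 0]}, {"grip": 85, "translation": [-39, -30, 0], "turn": [0, 0, 0]}, {"grip": 85, "translation": [-39, -30, 0], "turn": [0, 0, 0]}, {"grip": 85, "translation": [-39, -30, 0], "turn": [0, 0, 0]}, {"grip": 85, "translation": [-39, -30, 0], "turn": [0, 0, 0]}])

```text
clock: 0.9
position: [0.4333, 0.2391, 0.2103]
tcp_rot: [-0.596, -3.084, 0.0]
ft_force: [0.4, 1.5, -0.2]
width: 0.085
gripper_force: 0.0
```

Call:
move_arm(rows=[{"grip": 85, "translation": [-39, -30, 0], "turn": [0, 0, 0]}, {"grip": 85, "translation": [-39, -30, 0], "turn": [0, 0, 0]}, {"grip": 85, "translation": [-39, -30, 0], "turn": [0, 0, 0]}, {"grip": 85, "translation": [-39, -30, 0], "turn": [0, 0, 0]}, {"grip": 85, "translation": [0, 0, 0], "turn": [0, 0, -8]}, {"grip": 85, "translation": [0, 0, 0], "turn": [0, 0, -8]}, {"grip": 85, "translation": [0, 0, 0], "turn": [0, 0, -8]}, {"grip": 85, "translation": [0, 0, 0], "turn": [0, 0, -8]}])

```text
clock: 1.7
position: [0.5326, 0.0711, 0.2099]
tcp_rot: [0.285, -3.127, -0.0]
ft_force: [-0.6, 0.2, 0.1]
width: 0.085
gripper_force: 0.0
```

```bash
cat >> h.py <<'E'
def tool(s):
    from scipy.spatial.transform import Rotation as Ro
    return Ro.from_rotvec(s["tcp_rot"]).as_matrix()
def delta(s,P):
    "mm along tool axes from TCP to P"
    return (tool(s).T@(np.array(P)-s["position"])*1000).round(1)
def wpx(c,P):
    q=c["R"]@np.array(P)+c["t"];th=np.arctan2(np.hypot(q[0],q[1]),q[2]);a=np.arctan2(q[1],q[0]);K=c["camera_matrix"]
    return K[0,2]+K[0,0]*th*np.cos(a),K[1,2]+K[1,1]*th*np.sin(a)
def wray(c,u,v,z):
    K=c["camera_matrix"];x,y=(u-K[0,2])/K[0,0],(v-K[1,2])/K[1,1];th=np.hypot(x,y)
    d=np.array([x/th*np.sin(th),y/th*np.sin(th),np.cos(th)]);d=c["R"].T@d;C=-c["R"].T@c["t"];return C+d*(z-C[2])/d[2]
E
python3 - <<'E'
from h import *
from workcell import r
s=r.read_state();c=r.camera_info("wrist");p,d=r.capture("wrist");np.savez("wrist0.npz",p=p,d=d,**c)
print(s["position"],s["qpos"],delta(s,[.5827,-.0162,.15]))
cv2.imwrite("pics/w0.png",p)
for P in ([.5827,-.0162,.079],[.5477,-.1193,.072],[.5586,.0126,.050]):print(wpx(c,P))
E
```

```text
[0.53260961 0.07114744 0.20989897] [ 5.17151980e-02  1.41299114e-01  1.83985011e+00  6.63677327e-05
  1.16182027e+00 -1.70080772e+00] [-33.6 -95.   59.8]
(np.float64(184.04799194887644), np.float64(226.05582627243342))
(np.float64(98.64672800869502), np.float64(175.49613648845434))
(np.float64(219.47582976646837), np.float64(199.7415370244341))
```

View pics/w0.png

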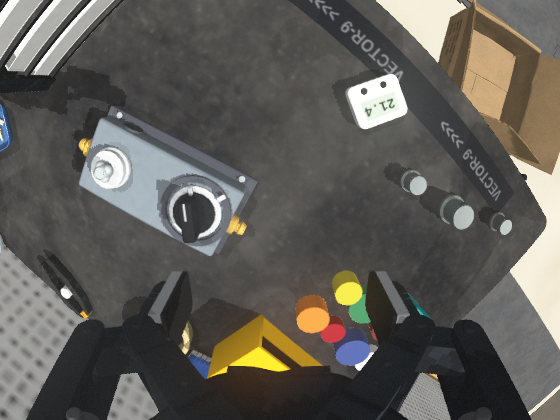

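The wrist view shows the knob at about (191,214), the stud tip at (104,167) and the rib at (225,190). These sit 10 px from where I predicted, so I'll cross-check against the side camera.

```bash
python3 - <<'E'
from h import *
W=cloud(load("side0"))
k=W[(np.hypot(W[...,0]-.583,W[...,1]+.016)<.035)&(W[...,2]>.068)&(W[...,2]<.09)];print(len(k))
if len(k):print(k.mean(0),cv2.minAreaRect(k[:,:2].astype(np.float32)))
k=W[(np.hypot(W[...,0]-.534,W[...,1]-.302)<.03)&(W[...,2]>.03)&(W[...,2]<.045)];print(len(k),k.mean(0),cv2.minEnclosingCircle(k[:,:2].astype(np.float32)))
c=load("wrist0");print(c["camera_matrix"],c["R"],c["t"])
# wrist depth of knob top, cap
K=c["camera_matrix"]
for u,v in [(191,214),(104,167),(455,212),(375,100),(112,165)]:
    x,y=(u-K[0,2])/K[0,0],(v-K[1,2])/K[1,1];th=np.hypot(x,y);d=np.array([x/th*np.tan(th),y/th*np.tan(th),1])*c["d"][v,u]
    print(u,v,c["R"].T@(d-c["t"]))
E
```

```text
75
[ 0.57753049 -0.00873092  0.07456526] ((0.5786126852035522, -0.00933799147605896), (0.04363635182380676, 0.017569171264767647), 10.919960975646973)
104 [0.53001241 0.30913977 0.03472187] ((0.5316504836082458, 0.30909401178359985), 0.01833970844745636)
[[325.1922621    0.         278.3514371 ]
 [  0.         325.1922621  209.52840779]
 [  0.           0.           1.        ]] [[-1.81246664e-01  9.83437667e-01 -4.32158153e-05]
 [ 9.30321626e-01  1.71471672e-01  3.24189971e-01]
 [ 3.18828039e-01  5.87181462e-02 -9.45991998e-01]] [ 0.02690774 -0.54834521  0.2067714 ]
191 214 [ 0.56920543 -0.01051017  0.07722733]
104 167 [ 0.53878927 -0.11521464  0.0677335 ]
455 212 [0.52672456 0.28912769 0.03628683]
375 100 [0.42379531 0.15976203 0.01599534]
112 165 [ 0.53858649 -0.11153505  0.05590215]
```

Call:
move_arm(rows=[{"grip": 85, "translation": [-11, -31, 10], "turn": [0, 0, 0]}, {"grip": 85, "translation": [-11, -31, 10], "turn": [0, 0, 0]}, {"grip": 85, "translation": [-11, -31, 10], "turn": [0, 0, 0]}, {"grip": 85, "translation": [0, 0, 25], "turn": [0, 0, 0]}, {"grip": 85, "translation": [0, 0, 25], "turn": [0, 0, 0]}, {"grip": 85, "translation": [0, 0, 0], "turn": [0, 0, 0]}, {"grip": 85, "translation": [0, 0, 0], "turn": [0, 0, 0]}, {"grip": 85, "translation": [0, 0, 0], "turn": [0, 0, 0]}])

```text
clock: 2.55
position: [0.583, -0.0141, 0.132]
tcp_rot: [-0.277, 3.127, -0.001]
ft_force: [0.5, -0.4, -0.0]
width: 0.085
gripper_force: 0.0
```

```bash
python3 - <<'E'
from h import *
from workcell import r
s=r.read_state();c=r.camera_info("wrist");p,d=r.capture("wrist");np.savez("wrist1.npz",p=p,d=d,**c)
print(s["position"],s["qpos"])
cv2.imwrite("pics/w1.png",p)
for P in ([.5827,-.0162,.079],[.5477,-.1193,.072],[.5586,.0126,.050],s["position"]):print(wpx(c,P))
E
```

```text
[ 0.58295407 -0.01405217  0.13200677] [-9.87611476e-02  3.13266947e-01  1.79928919e+00 -1.39241743e-05
  1.02670066e+00 -1.84598960e+00]
(np.float64(276.0032684045736), np.float64(222.71810695526972))
(np.float64(145.5400860142722), np.float64(151.19442973619903))
(np.float64(317.8121692225203), np.float64(186.95919836315846))
(np.float64(278.9603469761933), np.float64(258.0341095316636))
```

View pics/w1.png

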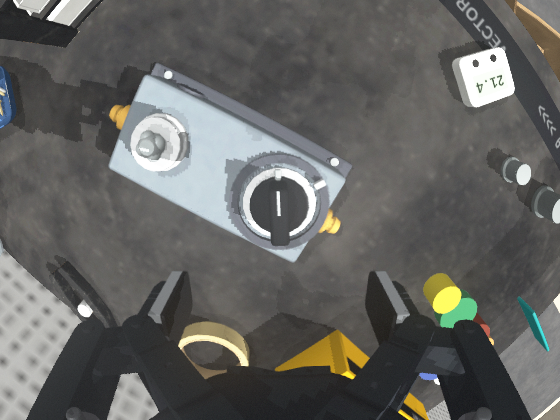

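Rib at (321,185), bar line (278,190)–(279,217), stud (150,146). The bar is centred between the fingers and aligned with them, so I'll go down and grip.

Call:
move_arm(rows=[{"grip": 60, "translation": [0, 0, 25], "turn": [0, 0, 0]}, {"grip": 50, "translation": [0, 0, 25], "turn": [0, 0, 0]}, {"grip": 40, "translation": [0, 0, 15], "turn": [0, 0, 0]}, {"grip": 30, "translation": [0, 0, 10], "turn": [0, 0, 0]}, {"grip": 30, "translation": [0, 0, 2], "turn": [0, 0, 0]}, {"grip": 30, "translation": [0, 0, 0], "turn": [0, 0, 0]}, {"grip": 30, "translation": [0, 0, 0], "turn": [0, 0, 0]}, {"grip": 30, "translation": [0, 0, 0], "turn": [0, 0, 0]}], grip_force=30)

```text
clock: 3.4
position: [0.5829, -0.0143, 0.0547]
tcp_rot: [-0.277, 3.127, -0.001]
ft_force: [0.5, 0.1, -0.3]
width: 0.0299
gripper_force: 0.0
```

Call:
move_arm(rows=[{"grip": 24, "translation": [0, 0, 0], "turn": [0, 0, 0]}, {"grip": 20, "translation": [0, 0, 0], "turn": [0, 0, 0]}, {"grip": 16, "translation": [0, 0, 0], "turn": [0, 0, 0]}, {"grip": 12, "translation": [0, 0, 0], "turn": [0, 0, 0]}, {"grip": 5, "translation": [0, 0, 0], "turn": [0, 0, 0]}, {"grip": 5, "translation": [0, 0, 0], "turn": [0, 0, 0]}, {"grip": 5, "translation": [0, 0, 0], "turn": [0, 0, 0]}, {"grip": 5, "translation": [0, 0, 0], "turn": [0, 0, 0]}])

```text
clock: 4.2
position: [0.582, -0.014, 0.0539]
tcp_rot: [-0.277, 3.129, 0.0]
ft_force: [-1.4, 1.4, 3.7]
width: 0.0124
gripper_force: 29.4
```

Call:
move_arm(rows=[{"grip": 5, "translation": [0, 0, 0], "turn": [0, 0, 8]}, {"grip": 5, "translation": [0, 0, 0], "turn": [0, 0, 8]}, {"grip": 5, "translation": [0, 0, 0], "turn": [0, 0, 8]}, {"grip": 5, "translation": [0, 0, 0], "turn": [0, 0, 8]}, {"grip": 5, "translation": [0, 0, 0], "turn": [0, 0, 8]}, {"grip": 5, "translation": [0, 0, 0], "turn": [0, 0, 8]}, {"grip": 5, "translation": [0, 0, 0], "turn": [0, 0, 8]}, {"grip": 5, "translation": [0, 0, 0], "turn": [0, 0, 4]}])

```text
clock: 5.0
position: [0.5817, -0.015, 0.0539]
tcp_rot: [-1.329, -2.847, 0.002]
ft_force: [-2.7, -1.0, 4.8]
width: 0.0129
gripper_force: 29.5
```

```bash
python3 - <<'E'
from h import *
from workcell import r
s=r.read_state();c=r.camera_info("wrist");p,d=r.capture("wrist");np.savez("wrist2.npz",p=p,d=d,**c)
print(s["position"],s["tcp_rot"],s["moment"],s["ft_force"])
cv2.imwrite("pics/w2.png",cv2.resize(p[60:310,130:430],None,fx=2.4,fy=2.4,interpolation=cv2.INTER_CUBIC))
E
```

```text
[ 0.58167123 -0.01495757  0.05388064] [-1.32902066e+00 -2.84662130e+00  2.38112631e-03] [-0.08005443  0.38521646  0.04764586] [-2.73915572 -1.04541464  4.80795545]
```

View pics/w2.png

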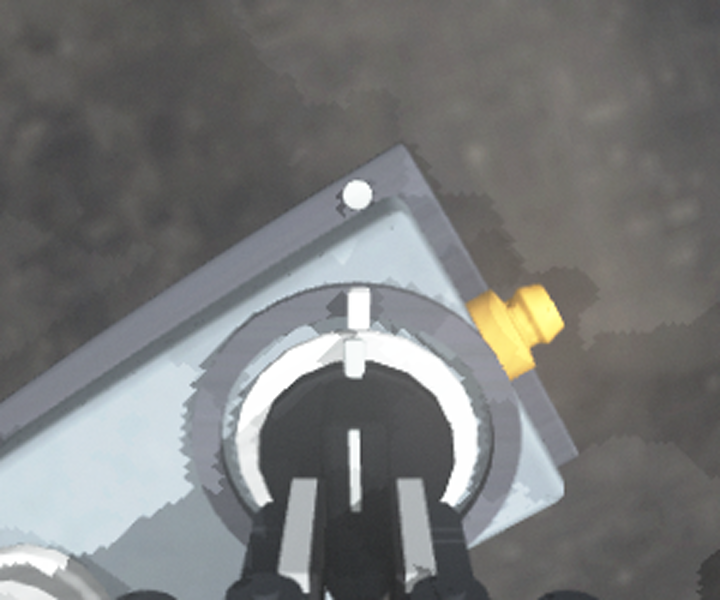

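The pointer (354,358) nearly meets the rib (359,310), about 2° short. I'll make a small correction, hold, then release.

Call:
move_arm(rows=[{"grip": 5, "translation": [0, 0, 0], "turn": [0, 0, 1.5]}, {"grip": 5, "translation": [0, 0, 0], "turn": [0, 0, 0]}, {"grip": 5, "translation": [0, 0, 0], "turn": [0, 0, 0]}, {"grip": 5, "translation": [0, 0, 0], "turn": [0, 0, 0]}, {"grip": 5, "translation": [0, 0, 0], "turn": [0, 0, 0]}, {"grip": 20, "translation": [0, 0, 0], "turn": [0, 0, 0]}, {"grip": 26, "translation": [0, 0, 0], "turn": [0, 0, 0]}, {"grip": 30, "translation": [0, 0, 0], "turn": [0, 0, 0]}])

```text
clock: 5.85
position: [0.5818, -0.0143, 0.0531]
tcp_rot: [-1.361, -2.831, 0.0]
ft_force: [0.1, -0.2, -0.2]
width: 0.0303
gripper_force: 0.0
```

Call:
move_arm(rows=[{"grip": 40, "translation": [0, 0, -5], "turn": [0, 0, 0]}, {"grip": 40, "translation": [0, 0, -25], "turn": [0, 0, 0]}, {"grip": 40, "translation": [0, 0, -40], "turn": [0, 0, 0]}, {"grip": 50, "translation": [0, 0, -40], "turn": [0, 0, 0]}, {"grip": 60, "translation": [0, 0, 0], "turn": [0, 0, 0]}, {"grip": 75, "translation": [0, 0, 0], "turn": [0, 0, 0]}, {"grip": 75, "translation": [0, 0, 0], "turn": [0, 0, 0]}, {"grip": 75, "translation": [0, 0, 0], "turn": [0, 0, 0]}])

```text
clock: 6.65
position: [0.5804, -0.014, 0.1617]
tcp_rot: [-1.36, -2.828, 0.002]
ft_force: [0.5, 0.4, -0.3]
width: 0.0748
gripper_force: 0.0
```

```bash
python3 - <<'E'
from h import *
from workcell import r
s=r.read_state();c=r.camera_info("wrist");p,d=r.capture("wrist");np.savez("wrist3.npz",p=p,d=d,**c)
R=tool(s);print(s["position"],np.rad2deg(np.arctan2(R[1,0],R[0,0])),s["qpos"],delta(s,[.533,.3045,.12]))
for P in ([.5827,-.0162,.079],[.5477,-.1193,.072],[.5586,.0126,.050],[.533,.3045,.036]):print(wpx(c,P))
cv2.imwrite("pics/w3.png",p)
E
```

```text
[ 0.58038672 -0.01404469  0.16167881] 128.6295645473814 [-9.91797576e-02  2.76898861e-01  1.77986238e+00 -2.46550830e-05
  1.08848885e+00 -7.73384714e-01] [278.3 162.   42. ]
(np.float64(280.7422118517003), np.float64(212.86172591217255))
(np.float64(180.86461627900633), np.float64(270.131838551513))
(np.float64(279.72197303349174), np.float64(160.23765393326866))
(np.float64(442.2116743795659), np.float64(-68.39323645262849))
```

View pics/w3.png

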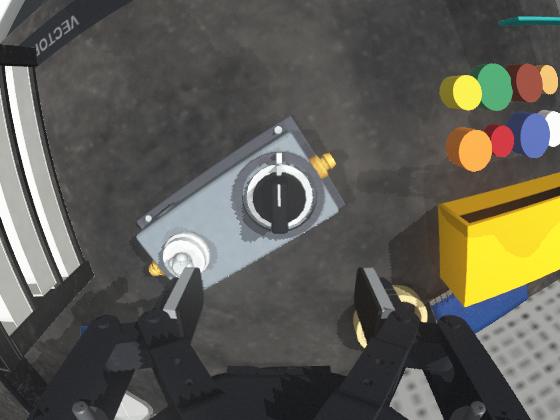

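The pointer is lined up with the rib at (279,160). Next I'll go to the cap.

Call:
move_arm(rows=[{"grip": 75, "translation": [40, 23, 0], "turn": [0, 0, 0]}, {"grip": 75, "translation": [40, 23, 0], "turn": [0, 0, 0]}, {"grip": 75, "translation": [40, 23, 0], "turn": [0, 0, 0]}, {"grip": 75, "translation": [40, 23, 0], "turn": [0, 0, 0]}, {"grip": 75, "translation": [40, 23, 0], "turn": [0, 0, 0]}, {"grip": 75, "translation": [40, 23, 0], "turn": [0, 0, 0]}, {"grip": 75, "translation": [38, 24, 0], "turn": [0, 0, 0]}, {"grip": 75, "translation": [0, 0, 0], "turn": [0, 0, 8.5]}])

```text
clock: 7.5
position: [0.5332, 0.3094, 0.1624]
tcp_rot: [-1.564, -2.722, -0.001]
ft_force: [0.1, -0.6, -0.6]
width: 0.0748
gripper_force: 0.0
```

Call:
move_arm(rows=[{"grip": 75, "translation": [0, 0, 5], "turn": [0, 0, 8]}, {"grip": 75, "translation": [0, 0, 5], "turn": [0, 0, 8]}, {"grip": 75, "translation": [0, 0, 10], "turn": [0, 0, 8]}, {"grip": 75, "translation": [0, 0, 10], "turn": [0, 0, 8]}, {"grip": 75, "translation": [0, 0, 10], "turn": [0, 0, 8]}, {"grip": 75, "translation": [0, 0, 0], "turn": [0, 0, 0]}, {"grip": 75, "translation": [0, 0, 0], "turn": [0, 0, 0]}, {"grip": 75, "translation": [0, 0, 0], "turn": [0, 0, 0]}])

```text
clock: 8.3
position: [0.5352, 0.3042, 0.1237]
tcp_rot: [2.402, 2.024, 0.0]
ft_force: [0.0, 0.2, 0.2]
width: 0.075
gripper_force: 0.0
```

```bash
python3 - <<'E'
from h import *
from workcell import r
s=r.read_state();c=r.camera_info("wrist");p,d=r.capture("wrist");np.savez("wrist4.npz",p=p,d=d,**c)
R=tool(s);print(s["position"],np.rad2deg(np.arctan2(R[1,0],R[0,0])),delta(s,[.533,.3045,.01]))
for P in ([.533,.3045,.036],s["position"]):print(wpx(c,P))
cv2.imwrite("pics/w4.png",p)
E
```

```text
[0.53518344 0.30418263 0.12373564] 80.23328502948362 [-1.000e-01 -2.200e+00  1.137e+02]
(np.float64(276.89036863278477), np.float64(205.7941385446197))
(np.float64(280.1885535281974), np.float64(254.88274449080953))
```

View pics/w4.png

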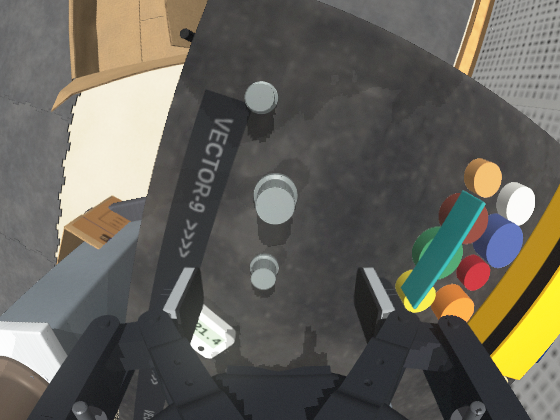

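The cap's top is centred at (275,206), as predicted. I'll go down and grip it above the skirt.

Call:
move_arm(rows=[{"grip": 75, "translation": [0, -3, 25], "turn": [0, 0, 0]}, {"grip": 75, "translation": [0, 0, 25], "turn": [0, 0, 0]}, {"grip": 65, "translation": [0, 0, 25], "turn": [0, 0, 0]}, {"grip": 60, "translation": [0, 0, 20], "turn": [0, 0, 0]}, {"grip": 55, "translation": [0, 0, 15], "turn": [0, 0, 0]}, {"grip": 50, "translation": [0, 0, 4], "turn": [0, 0, 0]}, {"grip": 45, "translation": [0, 0, 0], "turn": [0, 0, 0]}, {"grip": 45, "translation": [0, 0, 0], "turn": [0, 0, 0]}], grip_force=40)

```text
clock: 9.15
position: [0.533, 0.3051, 0.0107]
tcp_rot: [2.404, 2.022, 0.003]
ft_force: [0.4, -0.0, 1.0]
width: 0.0449
gripper_force: 0.0
```

Call:
move_arm(rows=[{"grip": 40, "translation": [0, 0, 0], "turn": [0, 0, 0]}, {"grip": 36, "translation": [0, 0, 0], "turn": [0, 0, 0]}, {"grip": 32, "translation": [0, 0, 0], "turn": [0, 0, 0]}, {"grip": 28, "translation": [0, 0, 0], "turn": [0, 0, 0]}, {"grip": 20, "translation": [0, 0, 0], "turn": [0, 0, 0]}, {"grip": 20, "translation": [0, 0, 0], "turn": [0, 0, 0]}, {"grip": 20, "translation": [0, 0, 0], "turn": [0, 0, 0]}, {"grip": 20, "translation": [0, 0, 0], "turn": [0, 0, 0]}])

```text
clock: 9.95
position: [0.5325, 0.3049, 0.0107]
tcp_rot: [2.404, 2.022, 0.002]
ft_force: [-1.4, -0.3, 5.9]
width: 0.0286
gripper_force: 39.1
```

Call:
move_arm(rows=[{"grip": 20, "translation": [0, 0, -20], "turn": [0, 0, 0]}, {"grip": 20, "translation": [0, 0, -45], "turn": [0, 0, 0]}, {"grip": 20, "translation": [0, 0, -45], "turn": [0, 0, 0]}, {"grip": 20, "translation": [0, 0, -40], "turn": [0, 0, 0]}, {"grip": 20, "translation": [-46, 9.6, 0], "turn": [0, 0, 0]}, {"grip": 20, "translation": [-46, 9.6, 0], "turn": [0, 0, 0]}, {"grip": 20, "translation": [-46, 9.6, 0], "turn": [0, 0, 0]}, {"grip": 20, "translation": [-46, 9.6, 0], "turn": [0, 0, 0]}])

```text
clock: 10.75
position: [0.5378, 0.1153, 0.1595]
tcp_rot: [2.403, 2.023, 0.0]
ft_force: [0.3, -0.2, -0.6]
width: 0.029
gripper_force: 39.6
```

Call:
move_arm(rows=[{"grip": 20, "translation": [-46, 9.6, 0], "turn": [0, 0, 0]}, {"grip": 20, "translation": [-46, 9.6, 0], "turn": [0, 0, 0]}, {"grip": 20, "translation": [-46, 9.6, 0], "turn": [0, 0, 0]}, {"grip": 20, "translation": [-46, 9.6, 0], "turn": [0, 0, 0]}, {"grip": 20, "translation": [-46, 9.6, 0], "turn": [0, 0, 0]}, {"grip": 20, "translation": [0, 0, 0], "turn": [0, 0, 0]}, {"grip": 20, "translation": [0, 0, 0], "turn": [0, 0, 0]}, {"grip": 20, "translation": [0, 0, 0], "turn": [0, 0, 0]}])

```text
clock: 11.55
position: [0.5456, -0.1171, 0.1591]
tcp_rot: [-2.403, -2.022, 0.0]
ft_force: [-0.5, 0.2, 0.6]
width: 0.0287
gripper_force: 39.6
```

```bash
python3 - <<'E'
from h import *
from workcell import r
s=r.read_state();c=r.camera_info("wrist");p,d=r.capture("wrist");np.savez("wrist5.npz",p=p,d=d,**c)
R=tool(s);print(s["position"],s["ft_force"],s["width"],np.rad2deg(np.arctan2(R[1,0],R[0,0])),delta(s,[.547,-.1187,.12]))
x,y,z=s["position"]
for P in ([.547,-.1187,.072],[.547,-.1187,.056],[x,y,z+.0253],[x,y,z-.0107],[.582,-.0145,.079]):print(np.round(wpx(c,P),1))
b,_=None,None
t,dt=r.capture("top");np.savez("top5.npz",p=t,d=dt,**r.camera_info("top"))
cv2.imwrite("pics/w5.png",cv2.resize(p[60:330,120:440],None,fx=2.2,fy=2.2,interpolation=cv2.INTER_CUBIC))
W=cloud(np.load("top5.npz"))
E
```

```text
[ 0.54563793 -0.11710257  0.15912097] [-0.47575265  0.21055836  0.64477309] 0.028677705809971622 80.146063520109 [-1.4  1.7 39.1]
[281.7 207.6]
[281.5 201.6]
[280.4 278.1]
[280.1 246.7]
[304.9  70. ]
```

View pics/w5.png

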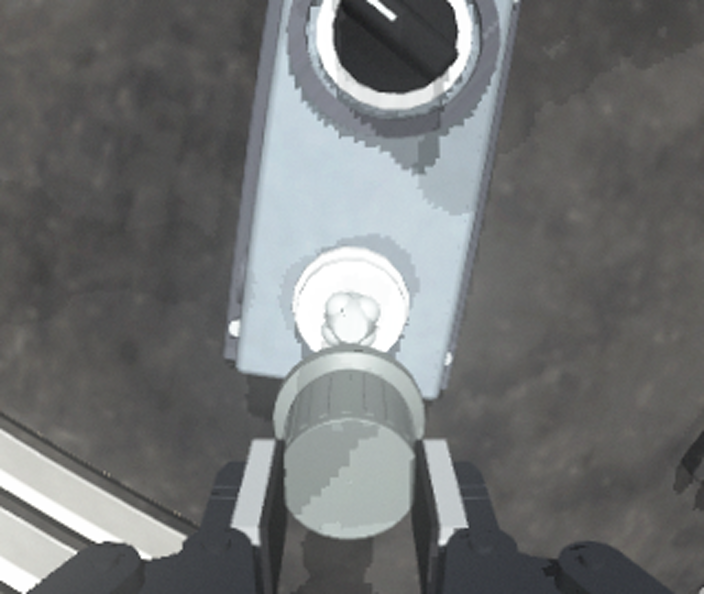

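Full-frame pixels: cap top centre at (278.6,278.2), stud tip about (279.5,205.5), flange centre about (279.5,197.7). I'll refine the offset numerically.

```bash
python3 - <<'E'
from h import *
from scipy.spatial.transform import Rotation as Ro
c=load("wrist5");p=c["p"]
T=np.array([.54564,-.1171,.15912]);R=Ro.from_rotvec([-2.403,-2.022,0]).as_matrix()
f=lambda P:(R.T@(P-T)*1000).round(1)
print("captop",f(wray(c,278.6,278.2,T[2]+.0253)))
print("tip",f(wray(c,279.5,205.5,.072)),"flange",f(wray(c,279.5,197.7,.056)))
print("skirt lateral centre", (np.array([273,424]).mean()/2.2+120))
# flange ellipse fit on bright
g=p.min(2);m=(g>215).astype(np.uint8);m[:165]=0;m[222:]=0;m[:,:245]=0;m[:,315:]=0
n,l,st,ce=cv2.connectedComponentsWithStats(m);print(st[1:],ce[1:])
W=cloud(load("top5"));
for z0,z1,cc,rr in((.165,.2,None,0),):
    k=W[(np.hypot(W[...,0]-.5456,W[...,1]+.117)<.06)];print(np.percentile(k[:,2],[5,50,95]))
E
```

```text
captop [ -0.1  -0.9 -25.3]
tip [ 0.4 -0.1 87.1] flange [ 2.100e+00 -1.000e-01  1.031e+02]
skirt lateral centre 278.4090909090909
[[ 253  172   53   48 1844]
 [ 272  221   15    1   15]] [[279.17841649 195.44034707]
 [279.         221.        ]]
[0.03677666 0.52716547 0.53623534]
```

Call:
move_arm(rows=[{"grip": 20, "translation": [1, 0.8, 15], "turn": [0, 0, 0]}, {"grip": 20, "translation": [0, 0, 15], "turn": [0, 0, 0]}, {"grip": 20, "translation": [0, 0, 15], "turn": [0, 0, 0]}, {"grip": 20, "translation": [0, 0, 15], "turn": [0, 0, 0]}, {"grip": 20, "translation": [0, 0, 9], "turn": [0, 0, 0]}, {"grip": 20, "translation": [0, 0, 0], "turn": [0, 0, 0]}, {"grip": 20, "translation": [0, 0, 0], "turn": [0, 0, 0]}, {"grip": 20, "translation": [0, 0, 0], "turn": [0, 0, 0]}], grip_force=60)

```text
clock: 12.45
position: [0.5478, -0.1175, 0.0913]
tcp_rot: [2.404, 2.021, 0.001]
ft_force: [-0.3, -0.1, -1.0]
width: 0.0278
gripper_force: 59.2
```

Call:
move_arm(rows=[{"grip": 20, "translation": [0, 0, 3], "turn": [0, 0, 0]}, {"grip": 20, "translation": [0, 0, 3], "turn": [0, 0, 0]}, {"grip": 20, "translation": [0, 0, 2], "turn": [0, 0, 0]}, {"grip": 20, "translation": [0, 0, 2], "turn": [0, 0, 0]}, {"grip": 20, "translation": [0, 0, 0], "turn": [0, 0, 0]}, {"grip": 20, "translation": [0, 0, 0], "turn": [0, 0, 0]}, {"grip": 20, "translation": [0, 0, 0], "turn": [0, 0, 0]}, {"grip": 20, "translation": [0, 0, 0], "turn": [0, 0, 0]}])

```text
clock: 13.25
position: [0.5472, -0.1172, 0.0807]
tcp_rot: [2.404, 2.022, 0.0]
ft_force: [-0.4, -0.1, -0.1]
width: 0.0277
gripper_force: 59.2
```

Call:
move_arm(rows=[{"grip": 20, "translation": [0, 0, 1], "turn": [0, 0, 0]}, {"grip": 20, "translation": [0, 0, 1], "turn": [0, 0, 0]}, {"grip": 20, "translation": [0, 0, 1], "turn": [0, 0, 0]}, {"grip": 20, "translation": [0, 0, 1], "turn": [0, 0, 0]}, {"grip": 20, "translation": [0, 0, 1], "turn": [0, 0, 0]}, {"grip": 20, "translation": [0, 0, 0], "turn": [0, 0, 0]}, {"grip": 20, "translation": [0, 0, 0], "turn": [0, 0, 0]}, {"grip": 20, "translation": [0, 0, 0], "turn": [0, 0, 0]}])

```text
clock: 14.05
position: [0.5472, -0.1176, 0.0771]
tcp_rot: [2.404, 2.022, -0.001]
ft_force: [-3.2, -0.1, 9.0]
width: 0.0278
gripper_force: 60.3
```

Call:
move_arm(rows=[{"grip": 20, "translation": [0, 0, 1], "turn": [0, 0, 0]}, {"grip": 20, "translation": [0, 0, 1], "turn": [0, 0, 0]}, {"grip": 20, "translation": [0, 0, 1], "turn": [0, 0, 0]}, {"grip": 20, "translation": [0, 0, 1], "turn": [0, 0, 0]}, {"grip": 20, "translation": [0, 0, 0], "turn": [0, 0, 0]}, {"grip": 20, "translation": [0, 0, 0], "turn": [0, 0, 0]}, {"grip": 20, "translation": [0, 0, 0], "turn": [0, 0, 0]}, {"grip": 20, "translation": [0, 0, 0], "turn": [0, 0, 0]}])

```text
clock: 14.85
position: [0.5462, -0.1173, 0.0703]
tcp_rot: [-2.403, -2.021, 0.002]
ft_force: [0.5, -2.2, -9.4]
width: 0.0279
gripper_force: 59.7
```

It has clicked over: the force is now a pull toward the seat. I'll go on down to the seat.

Call:
move_arm(rows=[{"grip": 20, "translation": [0, 0, 1], "turn": [0, 0, 0]}, {"grip": 20, "translation": [0, 0, 1], "turn": [0, 0, 0]}, {"grip": 20, "translation": [0, 0, 1], "turn": [0, 0, 0]}, {"grip": 20, "translation": [0, 0, 0], "turn": [0, 0, 0]}, {"grip": 20, "translation": [0, 0, 0], "turn": [0, 0, 0]}, {"grip": 20, "translation": [0, 0, 0], "turn": [0, 0, 0]}, {"grip": 20, "translation": [0, 0, 0], "turn": [0, 0, 0]}, {"grip": 20, "translation": [0, 0, 0], "turn": [0, 0, 0]}])

```text
clock: 15.65
position: [0.5469, -0.1172, 0.0686]
tcp_rot: [-2.404, -2.022, 0.0]
ft_force: [-2.6, -3.5, -3.9]
width: 0.0276
gripper_force: 60.4
```

Call:
move_arm(rows=[{"grip": 20, "translation": [0, 0, 1], "turn": [0, 0, 0]}, {"grip": 20, "translation": [0, 0, 1], "turn": [0, 0, 0]}, {"grip": 20, "translation": [0, 0, 0], "turn": [0, 0, 0]}, {"grip": 20, "translation": [0, 0, 0], "turn": [0, 0, 0]}, {"grip": 20, "translation": [0, 0, 0], "turn": [0, 0, 0]}, {"grip": 20, "translation": [0, 0, 0], "turn": [0, 0, 0]}, {"grip": 20, "translation": [0, 0, 0], "turn": [0, 0, 0]}, {"grip": 20, "translation": [0, 0, 0], "turn": [0, 0, 0]}])

```text
clock: 16.45
position: [0.5472, -0.1174, 0.0674]
tcp_rot: [2.404, 2.022, -0.0]
ft_force: [-4.5, -2.4, 2.2]
width: 0.0281
gripper_force: 61.2
```

Call:
move_arm(rows=[{"grip": 20, "translation": [0, 0, 1], "turn": [0, 0, 0]}, {"grip": 20, "translation": [0, 0, 1], "turn": [0, 0, 0]}, {"grip": 20, "translation": [0, 0, 1], "turn": [0, 0, 0]}, {"grip": 20, "translation": [0, 0, 0], "turn": [0, 0, 0]}, {"grip": 20, "translation": [0, 0, 0], "turn": [0, 0, 0]}, {"grip": 20, "translation": [0, 0, 0], "turn": [0, 0, 0]}, {"grip": 20, "translation": [0, 0, 0], "turn": [0, 0, 0]}, {"grip": 20, "translation": [0, 0, 0], "turn": [0, 0, 0]}])

```text
clock: 17.25
position: [0.5472, -0.1183, 0.0668]
tcp_rot: [2.403, 2.022, -0.002]
ft_force: [-8.9, -3.8, 14.9]
width: 0.028
gripper_force: 62.9
```

```bash
python3 - <<'E'
from h import *
from workcell import r
p,d=r.capture("wrist");s=r.read_state();print(s["position"],s["ft_force"],tool(s)[:,2],s["clock"])
cv2.imwrite("pics/w6.png",cv2.resize(p[40:330,120:440],None,fx=2,fy=2,interpolation=cv2.INTER_CUBIC))
E
```

```text
[ 0.54722824 -0.1182911   0.06680709] [-9.06036771 -2.8185353  15.11705529] [-6.30171845e-04 -1.62717008e-03 -9.99998478e-01] 17.3
```

View pics/w6.png

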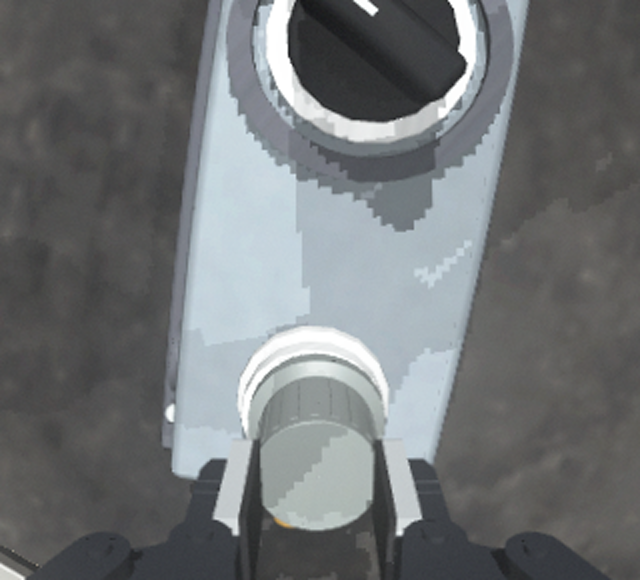

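The cap sits squarely on the flange, around (315,400) in the crop, under 15 N of push. The knob hasn't moved. I'm handing the job in.

```bash
python3 -c "
from workcell import r
print(r.finish_job())"
```

```text
the job is handed in; nothing more can be done
None
```

I lined the knob's pointer up with the rib, clicked the cap home on the stud, and handed the job in at about 17 s with the arm still pressing it down at about 15 N; the judge's result was not shown.

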